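Record the run of a mended joint

TASK

Record the run of the mended joint on the painted slab: press the recorder's red button down to start, trace the dark joint line with your fingertips about a centimetre above it, following its bends from the green dot to the blue dot, then press the button down again to stop. The glue is still fresh, so do not touch the slab or the little brass weights standing on it, lift nothing, and leave the other things on the table where they are.

Things in the scene. Friction and masses are not known exactly. Their poses are not given: they have to be found in the camera images.
- slab: Mended painted slab, flat and loose on the table at any yaw: irregular, 236 mm (x) by 175 mm (y), 22 mm thick, 1.3 kg; ochre-red one side (+y) of the joint, pink the other (-y), a cream band across. Origin: centre of its underside. The joint is a 5 mm wide dark line zigzagging along x from a green dot (16 mm across, -x end) to a blue dot (+x end)
- joint0 (a point): Centre of the green dot, on the slab's top face: where the trace starts
- joint1 (a point): Bend 1 of the dark joint line, on the slab's top face; the line runs straight from one joint point to the next, 31 to 38 mm apart, in the order joint0 to joint7
- joint2 (a point): Bend 2 of the dark joint line, on the slab's top face; the line runs straight from one joint point to the next, 31 to 38 mm apart, in the order joint0 to joint7
- joint3 (a point): Bend 3 of the dark joint line, on the slab's top face; the line runs straight from one joint point to the next, 31 to 38 mm apart, in the order joint0 to joint7
- joint4 (a point): Bend 4 of the dark joint line, on the slab's top face; the line runs straight from one joint point to the next, 31 to 38 mm apart, in the order joint0 to joint7
- joint5 (a point): Bend 5 of the dark joint line, on the slab's top face; the line runs straight from one joint point to the next, 31 to 38 mm apart, in the order joint0 to joint7
- joint6 (a point): Bend 6 of the dark joint line, on the slab's top face; the line runs straight from one joint point to the next, 31 to 38 mm apart, in the order joint0 to joint7
- joint7 (a point): Centre of the blue dot, on the slab's top face: where the trace ends. The trace is judged at the TCP (midway between the fingers, hand pointing straight down): it must pass within 10 mm sideways of each joint point and less than 40 mm above the face, so with the fingertips about 10 mm above it
- rec_button (a joint): Push button of the recorder, 0 = up, 0.006 m = fully down; spring-loaded, comes up by itself, fully down takes 5 N
- rec_button_top (a point): Centre of the top of the recorder's red round button (44 mm across), the highest thing on the recorder; it is pressed straight down. The recorder is a white box with a grey top, 90 x 120 x 30 mm, fixed to the table left or right of the slab
- weight_a: Small brass weight standing loose on the slab on the red side of the joint, 22 mm across, 28 mm high, at least 25 mm clear of the joint line; origin at its underside
- weight_b: Small brass weight like weight_a, on the other (-y) side of the joint, on the pink or at the cream band
- jar: Amber glass jar with white lid, 60 mm across, 75 mm high, standing on the other side of the slab from the recorder; origin at its underside
- sherd_a: Loose pinkish sherd about 65 x 52 x 22 mm, on the table between the slab and the robot; origin at its underside
- sherd_b: Loose cream sherd about 60 x 53 x 30 mm, on the table beyond the slab; origin at its underside
- brush: Loose brush with a blue handle, lying on the table beyond the slab
- spatula: Loose spatula with a wooden handle, lying on the table between the slab and the robot
Mind the look-alikes: they are no part of the job. Leave any turquoise look-alike of the weight_a alone. Leave any turquoise look-alike of the weight_b alone.

How it is judged:
By the outcome, as a careful person would: the job done as asked, in the order asked, and still so for the second after the job is handed in, with the robot touching nothing.
It also fails if it takes over 58 s, if anything falls off the work surface, if the arm or the gripper's body presses on something with over 40 N, if the wrist force passes 120 N, or if a joint passes its speed limit or range.

ROBOT

A 6-joint arm with a two-finger parallel gripper is mounted at the origin on the work surface. World frame = base frame: x ahead of the robot, y to its left, z up, the work surface at z = 0. Lengths are in m, angles in degrees, forces in N, time in s.
With the tool pointing down it reaches from about 0.4 to 0.825 m from the base axis. Payload 7 kg.
Tool frame: the origin (TCP) lies between the finger pads, 19 mm behind the fingertips; this is the grasp point; z points along the fingers, y is the line along which they close (so a half turn about z gives the same grasp; the last joint's range is limited). The gripper opens to 88 mm and grips with 3 to 60 N. Pads are 19 mm wide; open, the fingers measure 130 mm over their backs; the gripper's body (78 mm by 193 mm) begins 47 mm behind the grasp point.
Start: joints at [-57.92, 20.546, 0.682, 0, -70.136, -16.507], TCP at [0.181, -0.65, 0.245] pointing down, gripper open.
Joint ranges: [-176.03, 176.03], [-82.01, 121.73], [-58.28, 71.71], [-173.87, 95.51], [-174.79, -0.11], [-173.66, 173.66]. Speed limits (degrees/s): [136.94, 136.94, 172.46, 180, 180, 180].

INTERFACE

Orientations are given as [roll, pitch, yaw] about the fixed x, y, z axes, in that order (R = Rz(yaw) Ry(pitch) Rx(roll)).
In Python, from plant import r gives the robot as it stands. The module is installed in compiled form; this text tells all that it offers.
- The arm moves only by the shell command python3 -m pendant 'ROWS' [OPENING] [FORCE]. ROWS is JSON, a list of rows, each a list of 6 numbers: the shift along the tool's x, y, z in mm, then the turn, a rotation vector about the tool's x, y, z in rad. In form: [[tx, ty, tz, wx, wy, wz], ...]. A call has 1 to 20 rows; each row is the pose to reach, as a shift and turn from the pose commanded when the call began, along the tool's axes at that moment; what a row does not reach only later rows make up. A row lasts 1/8 s, in which the tool goes at most 62.5 mm and 10.7 degrees, less where a joint would pass 70% of its speed; a pose out of reach is approached as far as the arm can. A call with a gripper value outside its range is refused whole. OPENING is the finger opening in mm, from 0 to 87.6, set as the call begins (- or left out, the last holds). The fingers move at their own pace and stop on an object; FORCE is the grip in N (left out, the last holds). Time passes only in rows, so rows that repeat a pose let the fingers close. It gives the time, the measured TCP pose, the force, the opening and the grip force at its end, in the units of the state.
- r.get_state(): the state, without advancing time (a new reading comes with each control period).
- r.capture(name): name is "side" or "top"; returns the picture (420x560x3 uint8, red, green, blue); there is no depth.
- r.camera_params(name): a dict with "mtx" (3x3 intrinsics, pixels), "rvec" (rotation vector, rad) and "tvec" (3), from world to camera coordinates, as OpenCV has them. Camera axes: x right, y down, z forward; pixel columns grow to the right and rows downward; lengths in m; the calibration is good to about 2 mm. A picture is of the moment at which its call begins. camera_params takes no time and is no camera call.
- r.close_job(): hands the job in; it is judged then, once.
The state is a dict: "time_s": time; "joints": joint angles; "qd": joint speeds; "joint_torque": joint torques, N m; "tcp_pos": TCP position; "eef_rot": TCP orientation; "contact_force": force on the tool from outside, world axes, zero at the start; "moment": the same for the moment, N m; "gripper_width": finger opening in m; "gripper_force": force on a finger pad.
Only numpy, scipy, OpenCV 4.12 (cv2) and the standard library are available. Lean on these libraries where they do the work, as an engineer would, in place of code of your own. Each camera call takes 0.05 s, during which the arm holds its last target. There are 200 camera calls.

## Working session

There is one attempt and no reset: what is moved stays moved. The work goes in short steps, Python scripts to look and compute and a shell command to move; the robot and the scene stay as the last step left them, time stands still between calls to the robot, and variables do not carry over. Pictures are saved under pics/ and viewed, at most 10 in all, crops included, and the job is handed in when it is done.

```bash
mkdir -p pics; python3 - <<'E'
from plant import r
import cv2
for n in("top","side"):
    cv2.imwrite(f"pics/{n}0.png",cv2.resize(r.capture(n)[:,:,::-1],(800,600),interpolation=cv2.INTER_CUBIC))
    print(n,r.camera_params(n))
s=r.get_state();print(s["tcp_pos"],s["eef_rot"],s["gripper_width"],s["time_s"])
E
```

```text
top {'mtx': array([[489.53913827,   0.        , 287.91214859],
       [  0.        , 489.53913827, 209.69151163],
       [  0.        ,   0.        ,   1.        ]]), 'rvec': array([ 2.18547012, -2.18333286,  0.04768569]), 'tvec': array([-0.00686876,  0.55651924,  0.97167196])}
side {'mtx': array([[518.25057081,   0.        , 277.23020207],
       [  0.        , 518.25057081, 209.70276419],
       [  0.        ,   0.        ,   1.        ]]), 'rvec': array([ 0.29461072, -2.68444176,  1.4493965 ]), 'tvec': array([0.56375827, 0.12665093, 0.9990578 ])}
[ 0.1810942  -0.64985045  0.24453038] [ 1.79916836e+02 -8.04434332e-03 -1.64431097e+02] 0.08753157967504197 0.1
```

View pics/top0.png

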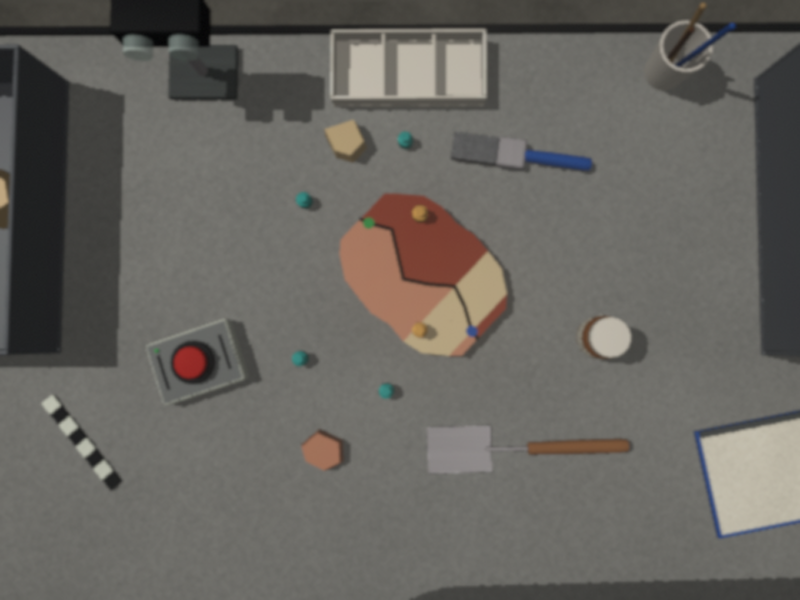

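View pics/side0.png

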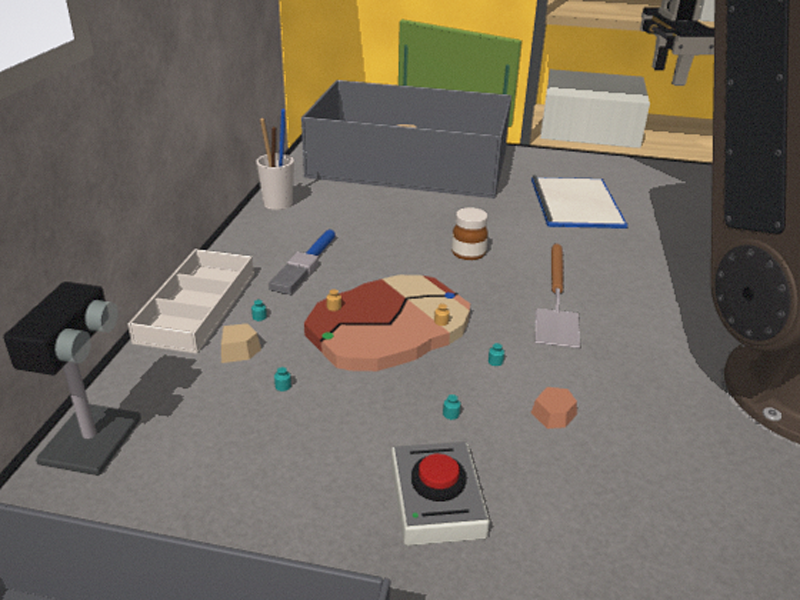

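The top view shows the recorder button at (190,362), the green dot at (369,223), the blue dot at (472,331) and brass weights at (420,213) and (419,330). The turquoise look-alikes stand on the table at (304,200), (405,139), (300,358) and (386,391); I'll stay clear of them. Next I'll enlarge the slab to find the bends.

```bash
python3 - <<'E'
from plant import r
import cv2
a=r.capture("top")[:,:,::-1]
c=a[125:260,225:365]
cv2.imwrite("pics/slab.png",cv2.resize(c,None,fx=4.4,fy=4.4,interpolation=cv2.INTER_CUBIC))
s=r.capture("side")[:,:,::-1]
cv2.imwrite("pics/slab_s.png",cv2.resize(s[180:265,200:340],None,fx=5.5,fy=5.5,interpolation=cv2.INTER_CUBIC))
E
```

```text
(no output)
```

View pics/slab.png

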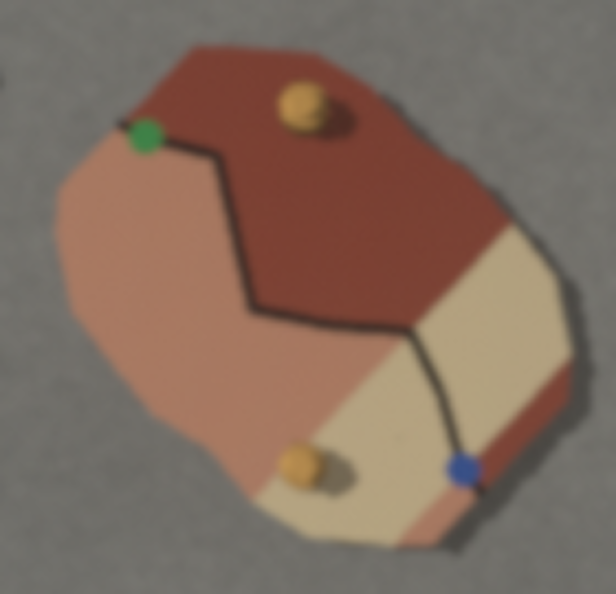

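View pics/slab_s.png

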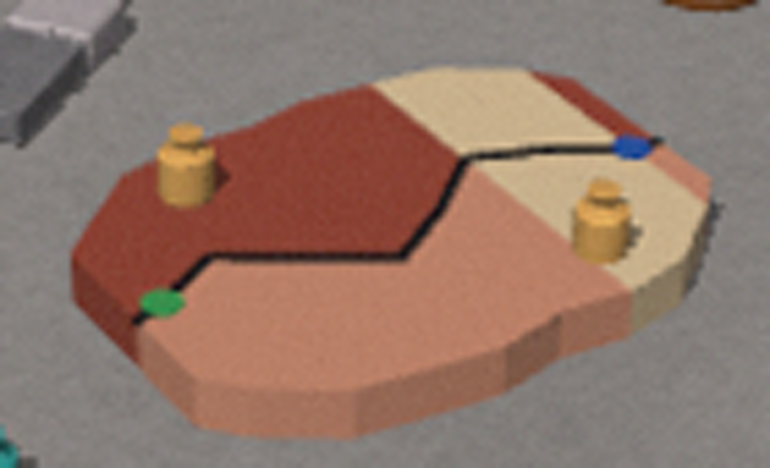

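Crop pixels in pics/slab.png (x4.4, offset 225,125): green (146,136), bends (217,157), mid (235,233), (253,308), (333,322), (412,331), (440,393), blue (464,470). The brass weights are at (303,106) and (302,466).

```bash
cat > h.py <<'E'
import numpy as np,cv2
from plant import r
def ray(n,uv):
    p=r.camera_params(n);R=cv2.Rodrigues(p["rvec"])[0]
    q=cv2.undistortPoints(np.array(uv,float).reshape(-1,1,2),p["mtx"],None)[:,0]
    d=np.c_[q,np.ones(len(q))]@R
    return -R.T@p["tvec"],d
def at(n,uv,z):
    c,d=ray(n,uv);return c+d*((z-c[2])/d[:,2])[:,None]
E
python3 - <<'E'
from h import *
np.set_printoptions(precision=4,suppress=True)
o=np.array
c=o([(146,136),(217,157),(235,233),(253,308),(333,322),(412,331),(440,393),(464,470)])/4.4+[224.5,124.5]
P=at("top",c,.022);print(P);print(np.linalg.norm(np.diff(P,axis=0),axis=1))
s=o([(162,303),(209,258),(306,257),(404,257),(435,208),(466,157),(550,150),(632,148)])/5.5+[199.5,179.5]
print("side",at("side",s,.022)-P)
print("weights",at("top",o([(303,106),(302,466)])/4.4+[224.5,124.5],.05))
# button centroid of red
def red(n,box):
    a=cv2.cvtColor(r.capture(n),cv2.COLOR_RGB2HSV);m=((a[...,0]<6)|(a[...,0]>174))&(a[...,1]>200)&(a[...,2]>90)
    x0,y0,x1,y1=box;ys,xs=np.nonzero(m[y0:y1,x0:x1]);return (xs.mean()+x0,ys.mean()+y0),len(xs),np.ptp(xs),np.ptp(ys)
t=red("top",(90,210,180,300));u=red("side",(270,300,350,380));print(t,u)
c1,d1=ray("top",[t[0]]);c2,d2=ray("side",[u[0]])
k=np.linalg.lstsq(np.c_[d1[0],-d2[0]],c2-c1,rcond=None)[0];print("btn",c1+k[0]*d1[0],c2+k[1]*d2[0])
E
```

```text
[[ 0.6661  0.0549  0.022 ]
 [ 0.6563  0.0222  0.022 ]
 [ 0.6212  0.0138  0.022 ]
 [ 0.5868  0.0055  0.022 ]
 [ 0.5804 -0.031   0.022 ]
 [ 0.5763 -0.067   0.022 ]
 [ 0.5479 -0.0797  0.022 ]
 [ 0.5129 -0.0905  0.022 ]]
[0.0341 0.0361 0.0355 0.0371 0.0363 0.031  0.0366]
side [[-0.0014  0.0005  0.    ]
 [-0.0008  0.0016  0.    ]
 [-0.0009  0.0007  0.    ]
 [-0.0023  0.0002  0.    ]
 [-0.0006  0.0018  0.    ]
 [-0.0012 -0.0004  0.    ]
 [-0.0045 -0.0007  0.    ]
 [-0.0012  0.0007  0.    ]]
weights [[ 0.6747 -0.0174  0.05  ]
 [ 0.5142 -0.017   0.05  ]]<stdin>:12: RuntimeWarning: Mean of empty slice.
  ret = ret.dtype.type(ret / rcount)
Traceback (most recent call last):
ValueError: zero-size array to reduction operation maximum which has no identity
```

```bash
python3 - <<'E'
from h import *
np.set_printoptions(precision=4,suppress=True)
t=np.array([[190,362]])*.7-.15;u=np.array([[440,470]])*.7-.15
c1,d1=ray("top",t);c2,d2=ray("side",u)
k=np.linalg.lstsq(np.c_[d1[0],-d2[0]],c2-c1,rcond=None)[0];b=(c1+k[0]*d1[0]+c2+k[1]*d2[0])/2;print("btn",b,c1+k[0]*d1[0]-b)
s=r.get_state();R=cv2.Rodrigues
from scipy.spatial.transform import Rotation as Q
M=Q.from_euler("xyz",s["eef_rot"],degrees=True).as_matrix()
for w in ([.45,-.4,.245],[.58,-.1,.245],[.56,.1,.245],[b[0],b[1],.15]):print(w,(np.array(w)-s["tcp_pos"])@M*1000)
E
```

```text
btn [0.468  0.2963 0.0462] [0.0012 0.0001 0.    ]
[0.45, -0.4, 0.245] [-326.0862  168.6521    0.0351]
[0.58, -0.1, 0.245] [-531.8509  422.7403    0.2143]
[0.56, 0.1, 0.245] [-566.2763  620.7678    0.3618]
[np.float64(0.4680219456522141), np.float64(0.2962994134065561), 0.15] [-530.3781  834.4817   95.5255]
```

```bash
python3 -m pendant '[[-54,28,0,0,0,0],[-109,56,0,0,0,0.05],[-163,84,0,0,0,0.1],[-217,113,0,0,0,0.15],[-272,141,0,0,0,0.2],[-326,169,0,0,0,0.25],[-367,220,0,0,0,0.272],[-408,270,0,0,0,0.272],[-450,321,0,0,0,0.272],[-491,372,0,0,0,0.272],[-532,423,0,0,0,0.272],[-540,472,0,0,0,0.272],[-549,522,0,0,0,0.272],[-558,572,0,0,0,0.272],[-566,621,0,0,0,0.272],[-557,674,0,0,0,0.272],[-548,728,0,0,0,0.272],[-539,781,0,0,0,0.272],[-530,834,0,0,0,0.272],[-530,834,0,0,0,0.272]]' 0 20
```

```text
time_s: 2.75
tcp_pos: [0.4664, 0.2983, 0.2453]
eef_rot: [180.0, -0.0, -179.8]
contact_force: [0.9, -0.1, 0.4]
gripper_width: 0.0007
gripper_force: 0.0
```

```bash
python3 -m pendant '[[-1,-2,50,0,0,0],[-1,-2,100,0,0,0],[-1,-2,145,0,0,0],[-1,-2,165,0,0,0],[-1,-2,172,0,0,0],[-1,-2,172,0,0,0]]'; python3 - <<'E'
from h import *
for i,(n,(x0,y0,x1,y1)) in enumerate([("side",(250,270,370,390))]):
    cv2.imwrite("pics/btn.png",cv2.resize(r.capture(n)[y0:y1,x0:x1,::-1],None,fx=4,fy=4,interpolation=cv2.INTER_CUBIC))
E
```

```text
time_s: 3.5
tcp_pos: [0.4692, 0.2933, 0.0736]
eef_rot: [-180.0, 0.0, 180.0]
contact_force: [-0.3, -0.2, 0.2]
gripper_width: 0.0005
gripper_force: 0.0
```

View pics/btn.png

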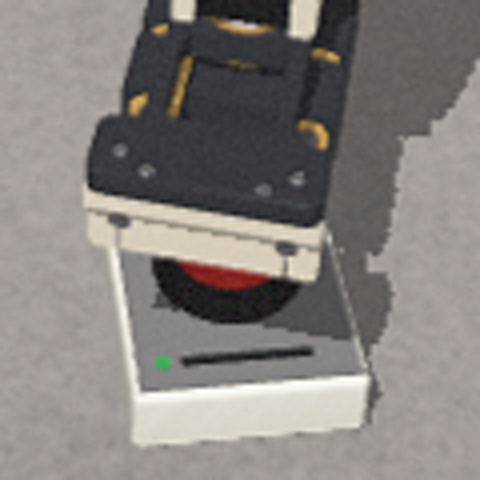

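The crop shows the gripper centred over the red button (around (235,275)), with only its front edge visible.

```bash
python3 -m pendant '[[0,2,4,0,0,0],[0,2,7,0,0,0],[0,2,9,0,0,0],[0,2,11,0,0,0],[0,2,11,0,0,0]]'
```

```text
time_s: 4.18
tcp_pos: [0.4696, 0.2962, 0.0647]
eef_rot: [179.9, 0.1, -179.9]
contact_force: [-4.7, -2.5, 21.7]
gripper_width: 0.0005
gripper_force: 11.1
```

Contact at 22 N, which is past the 5 N needed, so the button is fully down. Lift and check.

```bash
python3 -m pendant '[[0,0,-4,0,0,0],[0,0,-15,0,0,0],[0,0,-50,0,0,0],[-40,-50,-60,0,0,0],[-79,-98,-60,0,0,0],[-118,-146,-60,0,0,0],[-157,-194,-60,0,0,0],[-180,-222,-60,0,0,0],[-196,-241,-60,0,0,0],[-196,-241,-60,0,0,0],[-196,-241,-60,0,0,0]]'; python3 - <<'E'
from h import *
cv2.imwrite("pics/j0.png",cv2.resize(r.capture("side")[140:,150:400,::-1],None,fx=2.1,fy=2.1,interpolation=cv2.INTER_CUBIC))
s=r.get_state();print(s["tcp_pos"],s["contact_force"])
E
```

```text
time_s: 5.55
tcp_pos: [0.6642, 0.055, 0.1222]
eef_rot: [180.0, -0.0, -180.0]
contact_force: [0.1, -0.1, 0.4]
gripper_width: 0.0006
gripper_force: 0.0
[0.66415037 0.05530422 0.1223654 ] [0.45806981 0.15627977 0.15461959]
```

View pics/j0.png

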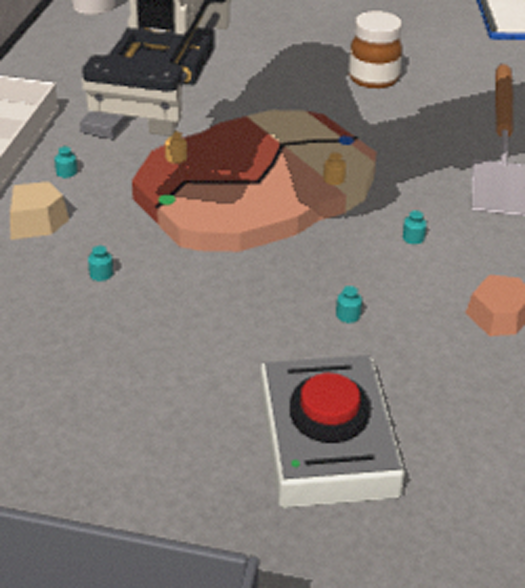

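The button is up again, and the gripper is above the green dot end at (165,200). Descend.

```bash
python3 -m pendant '[[-1,0,30,0,0,0],[-1,0,55,0,0,0],[-1,0,65,0,0,0],[-1,0,70,0,0,0],[-1,0,70,0,0,0]]'
```

```text
time_s: 6.22
tcp_pos: [0.666, 0.0548, 0.0529]
eef_rot: [180.0, 0.0, -180.0]
contact_force: [0.5, -0.5, 0.5]
gripper_width: 0.0005
gripper_force: 0.0
```

```bash
python3 -m pendant '[[3,-11,1,0,0,0],[6,-21,1,0,0,0],[9,-32,1,0,0,0],[10,-32,1,0,0,0],[21,-35,1,0,0,0],[33,-38,1,0,0,0],[45,-41,1,0,0,0],[57,-44,1,0,0,0],[68,-47,1,0,0,0],[79,-49,1,0,0,0],[79,-50,1,0,0,0],[81,-61,1,0,0,0],[83,-73,1,0,0,0],[85,-85,1,0,0,0],[85,-85,1,0,0,0]]'
```

```text
time_s: 8.1
tcp_pos: [0.5805, -0.0318, 0.0512]
eef_rot: [-180.0, -0.0, 179.9]
contact_force: [0.5, -0.0, -0.4]
gripper_width: 0.0003
gripper_force: 0.0
```

```bash
python3 -m pendant '[[2,-12,0,0,0,0],[3,-24,0,0,0,0],[4,-37,0,0,0,0],[4,-37,0,0,0,0],[14,-41,0,0,0,0],[24,-46,0,0,0,0],[34,-50,0,0,0,0],[45,-53,0,0,0,0],[56,-57,0,0,0,0],[68,-60,0,0,0,0],[68,-60,0,0,0,0],[68,-60,0,0,0,0]]'
```

```text
time_s: 9.6
tcp_pos: [0.5132, -0.0905, 0.0516]
eef_rot: [-180.0, 0.0, 180.0]
contact_force: [0.5, 0.2, 0.2]
gripper_width: 0.0004
gripper_force: 0.0
```

On the blue dot. Lift, return above the button, then press.

```bash
python3 -m pendant '[[0,0,-20,0,0,0],[0,0,-60,0,0,0],[2,20,-85,0,0,0],[7,65,-85,0,0,0],[12,110,-85,0,0,0],[18,160,-85,0,0,0],[24,210,-85,0,0,0],[30,260,-85,0,0,0],[35,310,-85,0,0,0],[40,355,-85,0,0,0],[44,387,-80,0,0,0],[44,387,-55,0,0,0],[44,387,-30,0,0,0],[44,387,-24,0,0,0],[44,387,-24,0,0,0]]'
```

```text
time_s: 11.48
tcp_pos: [0.4691, 0.2966, 0.0754]
eef_rot: [-180.0, -0.0, 180.0]
contact_force: [0.6, 0.7, 0.7]
gripper_width: 0.0003
gripper_force: 0.0
```

```bash
python3 -m pendant '[[0,0,5,0,0,0],[0,0,9,0,0,0],[0,0,11,0,0,0],[0,0,13,0,0,0],[0,0,13,0,0,0]]'
```

```text
time_s: 12.1
tcp_pos: [0.4697, 0.2972, 0.0648]
eef_rot: [179.9, 0.1, -180.0]
contact_force: [-5.0, -2.1, 21.5]
gripper_width: 0.0007
gripper_force: 10.6
```

Same depth and force as the first press. Lift clear and check.

```bash
python3 -m pendant '[[0,0,-4,0,0,0],[0,0,-15,0,0,0],[0,0,-50,0,0,0],[0,0,-100,0,0,0],[0,0,-150,0,0,0],[0,0,-150,0,0,0],[0,0,-150,0,0,0],[0,0,-150,0,0,0]]'; python3 - <<'E'
from h import *
cv2.imwrite("pics/end.png",cv2.resize(r.capture("side")[:,:,::-1],(800,600)))
E
```

```text
time_s: 13.1
tcp_pos: [0.4682, 0.2958, 0.2111]
eef_rot: [-179.9, -0.1, 180.0]
contact_force: [0.7, 0.4, 0.5]
gripper_width: 0.0002
gripper_force: 0.0
```

View pics/end.png

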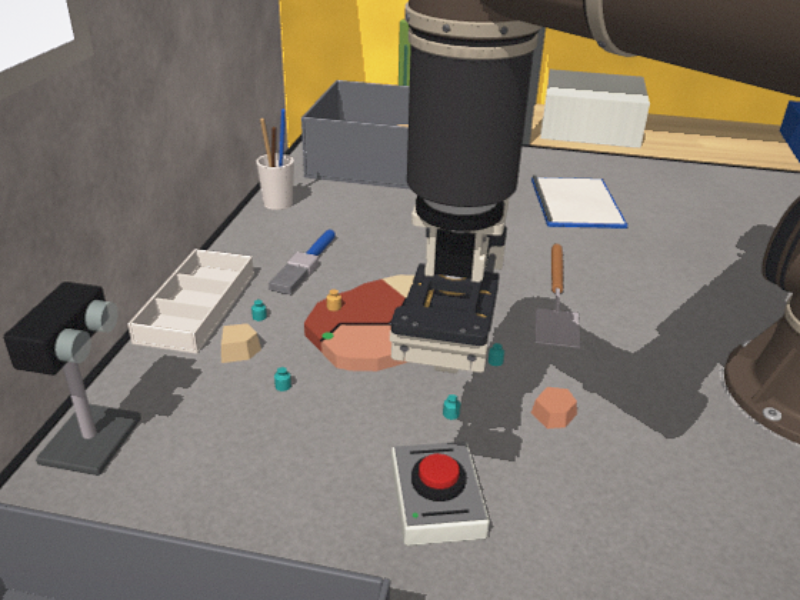

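The button is up at (440,470). The visible part of the slab, its red-side weight and the loose things are where they were, and the arm is clear of everything.

```bash
python3 -c "
from plant import r
print(r.close_job())"
```

```text
the job is handed in; nothing more can be done
None
```

I pressed the recorder's button down (about 22 N), traced the joint from the green dot to the blue dot about 1 cm above it, pressed the button down again to stop, and handed the job in at about 13 s; no contact with the slab or weights showed in the force readings, though in the last picture the gripper hid the pink-side weight and the jar.

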